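# Clamp a glued paper-mould frame with the ratchet clamp

### The job

Lay the freshly glued wooden mould frame flat on the bed of the ratchet clamp, its long bars across, between the sprung jaw and the fence. Then swing the clamp's lever to and fro to ratchet the jaw up until the frame is held firmly against the fence: stop tightening when the lever pulls back with about 12 N at its handle (more than about 17 N would crack the joints). Finally swing the lever right back to its rest and let go; do not push the jaw by hand, and leave the cups standing where they are.

Things in the scene. Friction and masses are not known exactly. Their poses are not given: they have to be found in the camera images.
- frame: Loose glued wooden frame, 0.13 kg, outline 130 mm (its x) by 100 mm (its y), 20 mm high, bars 14 mm wide; a middle rib 12 mm wide and 20 mm high runs along its y through the centre, with an opening 45 mm (x) by 72 mm (y) on either side. Origin: centre of the underside, z up. At the start it lies on the table to the left of the clamp.
- clamp: Fixed grey ratchet clamp with a flat bed plate, 160 mm (its x), from -180 to 190 mm along its y, 12 mm thick; origin on its underside. Along its y: at -120 mm the toothed wheel with the lever above it; then the sprung jaw, whose rubber pad face starts at y = 0; then the bay; then the fixed fence (40 mm high, 20 mm thick), whose face stands anywhere from y = 117 to 161 mm, not measured.
- jaw: The sliding jaw, 34 mm high, pad 90 mm wide; origin at clamp x = 0, 13 mm above the table, in the plane of the unpressed pad face. Moves along the clamp's +y, 7.3 mm per notch. Its pad is backed by springs of 6 N/mm with 30 mm of travel.
- pivot (a point): Point on the vertical lever and wheel axis, 58 mm above the table.
- handle (a point): Point on the axis of the lever's upright round wooden handle (diameter 18 mm, 130 mm from the pivot axis), 108 mm above the table; the handle rises from the flat lever arm (top 66 mm above the table) to 130 mm. It travels in a level arc about the pivot.
- lever (a joint): Lever angle, 0 (rest) to 1.5 rad, anticlockwise from above, stops at both ends. From the pivot it points 130 degrees clockwise of the clamp's +x at 0, 44 degrees at 1.5. Growing drives the wheel, the way back is free. A swing from below 0.12 to above 1.35: two notches. Handle force when driving: about 0.11 N per newton on the frame, and up to 1.5 N more for friction; let go, the load falls back by up to one notch (44 N).
- wheel (a joint): Ratchet wheel angle, rad, 0 at the start, growing anticlockwise as the jaw closes; 12 teeth, one notch is 0.524 rad. Between 4 and 11 notches in all are needed. It does not turn back.
- cup_a: Paper cup, 72 mm wide, 85 mm high, beyond the clamp on the left. Origin: centre of the underside.
- cup_b: Paper cup, 72 mm wide, 85 mm high, to the right of the clamp. Origin: centre of the underside.
- clay_cup: Clay cup, 84 mm wide, 95 mm high, beyond the clamp. Origin: centre of the underside.
- bay (a point): Point on the bed's top (12 mm above the table) where the middle of the frame's underside goes: clamp x = 0, y = 59 mm. There the frame, its y along the clamp's y (either way round), clears the jaw by 9 mm and the fence by 8 to 52 mm. Axes as the clamp's.

How it is judged:
By the outcome, as a careful person would: the job done as asked, in the order asked, and still so for the second after the job is handed in, with the robot touching nothing.
It also fails if it takes over 72 s, if anything falls off the work surface, if the arm or the gripper's body presses on something with over 40 N, if the wrist force passes 120 N, or if a joint passes its speed limit or range.

### The arm

A 6-joint arm with a two-finger parallel gripper is mounted at the origin on the work surface. World frame = base frame: x ahead of the robot, y to its left, z up, the work surface at z = 0. Lengths are in mm, angles in rad, forces in N, time in s.
With the tool pointing down it reaches from about 325 to 925 mm from the base axis. Payload 3.1 kg.
Tool frame: the origin (TCP) lies at the centre of the arm's flange, where the gripper is bolted on; the fingertips stand 173 mm ahead of it and the grasp point (between the pads) lies bot.grasp_offset ahead of it (bot.grasp_offset is the distance from the TCP to the grasp point, in mm); z points along the fingers, y is the direction in which the jaws open and shut (so a half turn about z gives the same grasp; the last joint's range is limited). The gripper opens to 85 mm and grips with 20 to 120 N. Pads are 22 mm wide; open, the fingers measure 114 mm over their backs; the gripper's body (76 mm by 85 mm) begins 54 mm behind the grasp point. The pads swing forward as they close: fully open they stand 13 mm farther back than shut.
Start: joints at [-1.433, 0.217, 1.613, -0, 1.311, -0.112], TCP at [154.527, -605.609, 404.7] pointing down, gripper open.
Joint ranges: [-2.75, 2.75], [-0.78, 2.1], [0.31, 2.55], [-1.13, 4.27], [0.13, 2.63], [-2.58, 2.58]. Speed limits (rad/s): [2.79, 2.79, 3.14, 3.14, 3.14, 3.14].

### API

Orientations are given as a 3x3 rotation matrix whose columns are the frame's x, y, z axes.
In Python, from workcell import bot, vision gives the robot as it stands.
- The arm moves only by the tool carry_out, never from a script. Its argument "deltas" is a list of rows, each a list of 5 numbers: the shift along the tool's x, y, z in units of 25 mm (1.0 is 25 mm), then the turn about the tool's z in degrees, then the finger opening in mm, from 0 to 85.4. A call has 1 to 20 rows; each row shifts and turns the commanded pose from where the row before left it, along the tool's axes as they then stand; what a row does not reach is not made up. A row lasts 1/8 s, in which the tool goes at most 62.5 mm and 10.7 degrees, less where a joint would pass 70% of its speed; a pose out of reach is approached as far as the arm can. A call is refused whole if a number of a shift passes 1 or a number of a turn 10.7, either way. A call with a gripper value outside its range is refused whole. The fingers move at their own pace and stop on an object; the grip force is fixed at half the most. Time passes only in rows, so rows that do not move let the fingers close. It gives the time, the measured TCP pose, the force and the opening at its end, in the units of the state.
- bot.observe(): the state, without advancing time (a new reading comes with each control period).
- vision.capture(name): name is "scene" or "top" or "wrist"; returns the picture (400x640x3 uint8, blue, green, red); there is no depth.
- vision.calibration(name): a dict with "fx", "fy", "cx", "cy" (pixels), "k1" (the pictures are not rectified: a ray, as slopes to the right and down, at radius r is drawn at 1 + k1 r^2 times it, then the intrinsics apply), "extrinsics" (4x4, takes a point from world to camera coordinates); the wrist camera has in their place "hand_eye" (4x4, takes a point from camera to tool coordinates, whose origin is the TCP and whose axes are the flange's). Camera axes: x right, y up, looking along -z (the intrinsics and any distortion apply to the point x, -y, -z); pixel columns grow to the right and rows downward; lengths in mm; the calibration is good to about 2 mm. A picture is of the moment at which its call begins: read the wrist's pose just before it. calibration takes no time and is no camera call.
- bot.finish_job(): hands the job in, once; it reports no verdict.
The state is a dict: "t": time; "qpos": joint angles; "qvel": joint speeds; "joint_torque": joint torques, N m; "position": TCP position; "tcp_rot": TCP orientation; "contact_force": force on the tool from outside, world axes, zero at the start; "torque": the same for the moment, N m; "grip_width": finger opening in mm.
Only numpy, scipy, OpenCV 4.12 (cv2) and the standard library are available. Lean on these libraries where they do the work, as an engineer would, in place of code of your own. Each camera call takes 0.05 s, during which the arm holds its last target.

## Working session

There is one attempt and no reset: what is moved stays moved. The work goes in short steps, Python scripts to look and compute and a tool call to move; the robot and the scene stay as the last step left them, time stands still between calls to the robot, and variables do not carry over. Pictures are saved under pics/ and viewed, and the job is handed in when it is done.

Besides the shell and the picture viewer there is one more tool, called after ">>>" as name([rows], argument=value, ...), one row to a line, values as JSON. carry_out: Moves the arm, as the interface text tells. Its arguments: {"type":"object","properties":{"deltas":{"type":"array","items":{"type":"array","items":{"type":"number"}}}},"required":["deltas"]}

```bash
ls; mkdir -p pics
python3 - <<'E'
from workcell import bot, vision
import cv2
s=bot.observe();print(s); print(bot.grasp_offset)
for n in("scene","top"):
    cv2.imwrite(f"pics/{n}0.png",vision.capture(n)); print(n,vision.calibration(n))
print(vision.calibration("wrist"))
E
```

```text
pics
{'t': 0.0, 'qpos': array([-1.43319521e+00,  2.17784402e-01,  1.61496336e+00, -1.03403642e-05,
        1.31128151e+00, -1.12194286e-01]), 'qvel': array([ 0.00165033,  0.00157836,  0.00326885,  0.00034624, -0.00045775,
       -0.00117464]), 'joint_torque': array([ 1.21189523e-04, -3.96844625e+01, -3.03853583e+01, -8.56990800e-05,
        9.69831337e-03, -7.00127444e-06]), 'position': array([ 154.4709484 , -605.18928486,  403.33372972]), 'tcp_rot': array([[ 9.68962405e-01,  2.47207885e-01, -3.44124174e-04],
       [ 2.47207985e-01, -9.68959438e-01,  2.41221743e-03],
       [ 2.62876804e-04, -2.42241825e-03, -9.99997031e-01]]), 'contact_force': array([-0.35019767,  0.20292456,  0.37584906]), 'torque': array([-0.0663715 , -0.01217375,  0.0412166 ]), 'grip_width': 85.32922240226992}
154.70000000000002
scene {'fx': 484.9664439493277, 'fy': 484.9664439493277, 'cx': 323.39669645351347, 'cy': 196.99644582016887, 'k1': 0.042643170229673885, 'extrinsics': array([[ 6.62079706e-01,  7.49432784e-01, -9.82643496e-04,
        -3.71622580e+02],
       [-5.45995245e-01,  4.83251956e-01,  6.8436594
[... 483 characters left out ...]
1.00475437e-01,
        -5.76099691e+02],
       [-1.00477594e-01,  5.95255373e-03,  9.94921515e-01,
        -1.23841968e+03],
       [ 0.00000000e+00,  0.00000000e+00,  0.00000000e+00,
         1.00000000e+00]])}
{'fx': 281.61626665251725, 'fy': 281.61626665251725, 'cx': 315.5923834247933, 'cy': 201.84762325949504, 'k1': -0.023520804591463645, 'hand_eye': array([[ 7.74823090e-04,  9.57087020e-01,  2.89799649e-01,
         7.41155710e+01],
       [ 9.99999695e-01, -7.14321993e-04, -3.14543330e-04,
        -5.57693306e-01],
       [-9.40350754e-05,  2.89799804e-01, -9.57087282e-01,
         3.11085865e+01],
       [ 0.00000000e+00,  0.00000000e+00,  0.00000000e+00,
         1.00000000e+00]])}
```

View pics/top0.png

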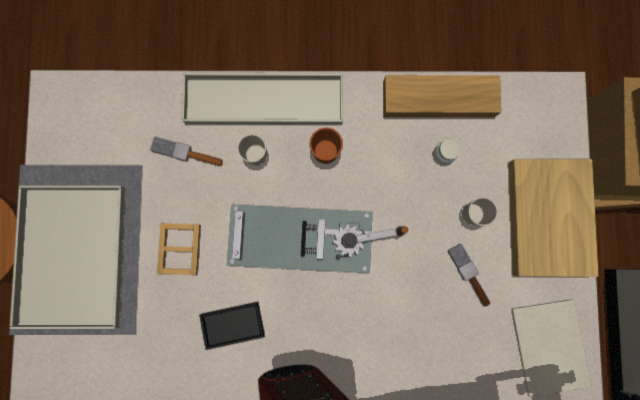

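View pics/scene0.png

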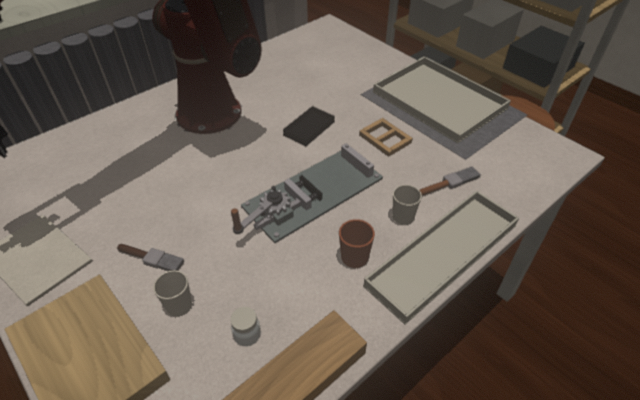

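The top view shows the frame at about (180,248), with its rib running left to right. The clamp spans (230..372, 206..272) with its fence on the left. The lever handle is at (404,230), which isn't at rest. Next I'll measure these.

```bash
cat > h.py <<'E'
import numpy as np, cv2
from workcell import bot, vision
def _ud(c,px):
    px=np.atleast_2d(np.asarray(px,float)); d=(px-[c["cx"],c["cy"]])/[c["fx"],c["fy"]]
    s=d.copy()
    for _ in range(20): s=d/(1+c["k1"]*(s**2).sum(1,keepdims=True))
    return s
def rays(name,px,pose=None):
    c=vision.calibration(name); s=_ud(c,px)
    d=np.c_[s[:,0],-s[:,1],-np.ones(len(s))]
    if name=="wrist":
        T=np.eye(4);T[:3,:3]=pose["tcp_rot"];T[:3,3]=pose["position"];M=T@c["hand_eye"]
    else: M=np.linalg.inv(c["extrinsics"])
    return M[:3,3],d@M[:3,:3].T
def plane(name,px,z,pose=None):
    o,d=rays(name,px,pose); return o+d*((z-o[2])/d[:,2])[:,None]
def proj(name,P,pose=None):
    c=vision.calibration(name);P=np.atleast_2d(np.asarray(P,float))
    if name=="wrist":
        T=np.eye(4);T[:3,:3]=pose["tcp_rot"];T[:3,3]=pose["position"];E=np.linalg.inv(T@c["hand_eye"])
    else:E=c["extrinsics"]
    q=P@E[:3,:3].T+E[:3,3]; s=np.c_[q[:,0],-q[:,1]]/-q[:,2:]
    s=s*(1+c["k1"]*(s**2).sum(1,keepdims=True))
    return s*[c["fx"],c["fy"]]+[c["cx"],c["cy"]]
E
python3 - <<'E'
from h import *
im=cv2.imread("pics/top0.png")
cv2.imwrite("pics/clampcrop.png",cv2.resize(im[195:285,220:415],None,fx=4,fy=4,interpolation=cv2.INTER_CUBIC))
hsv=cv2.cvtColor(im,cv2.COLOR_BGR2HSV)
def big(m,roi):
    k=np.zeros_like(m);x0,y0,x1,y1=roi;k[y0:y1,x0:x1]=m[y0:y1,x0:x1]
    cs,_=cv2.findContours(k,cv2.RETR_EXTERNAL,cv2.CHAIN_APPROX_NONE);return max(cs,key=cv2.contourArea)
print(hsv[248,180],hsv[225,280],hsv[230,220],hsv[300,180],hsv[230,404])
fm=cv2.inRange(hsv,(8,90,80),(28,255,255))
c=big(fm,(145,210,215,285));r=cv2.minAreaRect(c);b=cv2.boxPoints(r);print("frame",r)
P=plane("top",b,20);print(P,np.linalg.norm(np.roll(P,-1,0)-P,axis=1),P.mean(0))
g=cv2.inRange(hsv,(70,25,0),(105,255,160))
c=big(g,(222,195,380,280));r=cv2.minAreaRect(c);b=cv2.boxPoints(r);print("clamp",r)
P=plane("top",b,12);print(P,np.linalg.norm(np.roll(P,-1,0)-P,axis=1),P.mean(0))
hm=cv2.inRange(hsv,(3,120,40),(20,255,255));c=big(hm,(395,220,415,245));m=cv2.moments(c);p=[m['m10']/m['m00'],m['m01']/m['m00']];print("handle",p,plane("top",p,130),cv2.boundingRect(c))
E
```

```text
[ 17 132 179] [ 73  19 124] [ 13  34 185] [ 14  33 178] [ 14 187 131]
frame ((178.1750946044922, 248.69845581054688), (39.61021423339844, 51.02544403076172), 3.5763344764709473)
[[407.89088062 383.48424     20.        ]
 [537.97728186 379.77872294  20.        ]
 [531.62683936 278.05668544  20.        ]
 [401.5515428  282.83380447  20.        ]] [130.13916644 101.92007179 130.16298876 100.84987545] [469.76163616 331.03836321  20.        ]
clamp ((318.0, 265.0), (0.0, 0.0), 0.0)
[[427.64271902 -27.36575721  12.        ]
 [427.64271902 -27.36575721  12.        ]
 [427.64271902 -27.36575721  12.        ]
 [427.64271902 -27.36575721  12.        ]] [0. 0. 0. 0.] [427.64271902 -27.36575721  12.        ]
handle [402.2519379844961, 230.1472868217054] [[ 511.24429392 -226.32397853  130.        ]] (398, 227, 10, 8)
```

View pics/clampcrop.png

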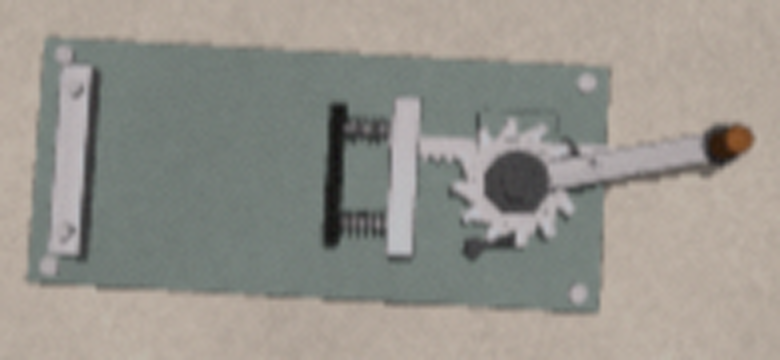

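Frame measured at 130 x 101 mm, which matches the given size. The crop shows the clamp plate clearly, with the pad at crop (336,175), the fence at (75,160) and the wheel at (517,182). I'll fix the clamp mask.

Run:
```python
from h import *
im=cv2.imread("pics/top0.png")
hsv=cv2.cvtColor(im,cv2.COLOR_BGR2HSV)
m=cv2.inRange(hsv,(45,10,60),(110,255,150));k=np.zeros_like(m);k[195:285,222:380]=m[195:285,222:380]
k=cv2.morphologyEx(k,cv2.MORPH_OPEN,np.ones((3,3)))
cs,_=cv2.findContours(k,cv2.RETR_EXTERNAL,cv2.CHAIN_APPROX_NONE);c=max(cs,key=cv2.contourArea)
b=cv2.boxPoints(cv2.minAreaRect(c));print(b, cv2.minAreaRect(c))
P=plane("top",b,12);print(P,np.linalg.norm(np.roll(P,-1,0)-P,axis=1))
# edges from crop
cr=lambda l:np.array(l,float)/4+[220,195]-0.4
Q=plane("top",cr([(47,38),(609,68),(600,311),(28,282)]),12);print("manual",Q,np.linalg.norm(np.roll(Q,-1,0)-Q,axis=1))
for e in ((0,1),(3,2)):
    d=Q[e[0]]-Q[e[1]];print("y angle",np.degrees(np.arctan2(d[1],d[0])))
for e in ((3,0),(2,1)):
    d=Q[e[1]]-Q[e[0]];print("x angle",np.degrees(np.arctan2(d[1],d[0])))
yv=(Q[0]-Q[1]+Q[3]-Q[2])[:2];a=np.arctan2(-yv[0],yv[1]);x=np.array([np.cos(a),np.sin(a)]);y=np.array([-x[1],x[0]])
O=Q.mean(0)[:2]-5*y
print("angle",np.degrees(a),"origin",O,"bay",O+59*y,"pivot",O-120*y)
piv=O-120*y
print("pivot px",proj("top",[*piv,66])*1, (proj("top",[*piv,66])-[220,195])*4)
print("pad px",(proj("top",[[*O,47],[*(O+45*x),47],[*(O-45*x),47]])-[220,195])*4)
h=np.array([511.2,-226.3]);d=h-piv;print("handle r",np.linalg.norm(d),"lever angle",np.degrees(np.arctan2(d@y,d@x)))
f=plane("top",cr([(96,66),(80,257)]),52)[:,:2]-O;print("fence top edge y",f@y,f@x)
for n,p,z in (("cupa",(253,148),85),("cupb",(482,210),85),("clay",(326,142),95)):print(n,plane("top",p,z))
```

```text
[[234.65746 265.5083 ]
 [237.85912 204.6768 ]
 [371.9613  211.7348 ]
 [368.75964 272.56628]] ((303.30938720703125, 238.62155151367188), (134.28781127929688, 60.915687561035156), 3.012787342071533)
[[ 426.39878793  187.13417434   12.        ]
 [ 583.84779588  181.66020597   12.        ]
 [ 565.5853861  -167.92912031   12.        ]
 [ 408.30518437 -158.07923518   12.        ]] [157.54413488 350.06601186 157.58833109 345.68725258]
manual [[ 585.3475225   198.62437749   12.        ]
 [ 565.93815436 -167.64232257   12.        ]
 [ 408.85758628 -160.24932409   12.        ]
 [ 427.45217692  207.8555087    12.        ]] [366.78061446 157.25444762 368.57418077 158.16495799]
y angle 86.9665938742602
y angle 87.10819672046937
x angle -3.3459092280649783
x angle -2.6946379559313884
angle -2.962432014414183 origin [496.64045422  14.6537417 ] bay [499.68964258  73.57489622] pivot [ 490.43871519 -105.18589462]
pivot px [[349.30992583 239.88874086]] [[517.23970332 179.55496343]]
pad px [[325.25722457 170.67254102]
 [329.24857061  99.53061907]
 [321.23404139 242.34540837]]
handle r 122.88066352870658 lever angle -77.31051024256222
fence top edge y [148.86249544 150.6842639 ] [ 59.08727535 -60.90863526]
cupa [[717.88734876 134.33225311  85.        ]]
cupb [[ 563.37437348 -430.95648476   85.        ]]
clay [[731.020395   -47.09583566  95.        ]]
```

Clamp yaw is -2.96°. The bay is at (499.7,73.6), the pivot at (490.4,-105.2), the lever at about 0.92 rad, and the fence at about y=149. The sizes agree to within 2 mm. First I'll turn the tool so the jaws open along the frame's x, then move over to the frame.

>>> carry_out([
  [0,0,0,-10.4,50],
  [0,0,0,-10.4,50],
  [0,0,0,-10.4,50],
  [0,0,0,-10.4,50],
  [0,0,0,-10.4,50],
  [0,0,0,-10.4,50],
  [0,0,0,-10.4,50],
])

```text
t: 0.98
position: [154.5, -605.4, 403.9]
tcp_rot: [[0.044, 0.999, -0.0], [0.999, -0.044, 0.001], [0.001, -0.0, -1.0]]
contact_force: [0.0, -0.5, -0.2]
grip_width: 50.2
```

>>> carry_out([
  [0.95,0.5,0,0,50],
  [0.95,0.5,0,0,50],
  [0.95,0.5,0,0,50],
  [0.95,0.5,0,0,50],
  [0.95,0.5,0,0,50],
  [0.95,0.5,0,0,50],
  [0.95,0.5,0,0,50],
  [0.95,0.5,0,0,50],
  [0.95,0.5,0,0,50],
  [0.95,0.5,0,0,50],
  [0.95,0.5,0,0,50],
  [0.95,0.5,0,0,50],
  [0.95,0.5,0,0,50],
  [0.95,0.5,0,0,50],
  [0.95,0.5,0,0,50],
  [0.95,0.5,0,0,50],
  [0.95,0.5,0,0,50],
  [0.95,0.5,0,0,50],
  [0.95,0.5,0,0,50],
  [0.95,0.5,0,0,50],
])

```text
t: 3.48
position: [428.3, -142.5, 404.5]
tcp_rot: [[0.05, 0.999, -0.0], [0.999, -0.05, 0.0], [0.0, -0.0, -1.0]]
contact_force: [0.2, -0.2, -0.3]
grip_width: 49.9
```

>>> carry_out([
  [0.95,0.03,0.25,0,50],
  [0.95,0.03,0.25,0,50],
  [0.95,0.03,0.25,0,50],
  [0.95,0.03,0.25,0,50],
  [0.95,0.03,0.25,0,50],
  [0.95,0.03,0.25,0,50],
  [0.95,0.03,0.25,0,50],
  [0.95,0.03,0.25,0,50],
  [0.95,0.03,0.25,0,50],
  [0.95,0.03,0.25,0,50],
  [0.95,0.03,0.25,0,50],
  [0.95,0.03,0.25,0,50],
  [0.95,0.03,0.25,0,50],
  [0.95,0.03,0.25,0,50],
  [0.95,0.03,0.25,0,50],
  [0.95,0.03,0.25,0,50],
  [0.95,0.03,0.25,0,50],
  [0.95,0.03,0.25,0,50],
  [0.5,0,0.25,0,50],
  [0,0,0.25,0,50],
])

```text
t: 5.98
position: [463.5, 295.5, 279.3]
tcp_rot: [[0.049, 0.999, -0.0], [0.999, -0.049, -0.0], [-0.0, -0.0, -1.0]]
contact_force: [0.0, -0.3, -0.1]
grip_width: 50.0
```

```bash
cat > w.py <<'E'
import sys
from h import *
s=bot.observe();im=vision.capture("wrist");cv2.imwrite(f"pics/{sys.argv[1]}.png",im)
print(s["t"],s["position"],s["tcp_rot"].round(4).tolist(),s["contact_force"].round(2),s["grip_width"])
np.savez(f"pics/{sys.argv[1]}.npz",tcp_rot=s["tcp_rot"],position=s["position"])
E
python3 w.py w1
```

```text
5.975 [463.47868279 295.48753828 279.28708673] [[0.049, 0.9988, -0.0002], [0.9988, -0.049, -0.0003], [-0.0003, -0.0001, -1.0]] [ 0.05 -0.34 -0.09] 49.97729861053219
```

View pics/w1.png

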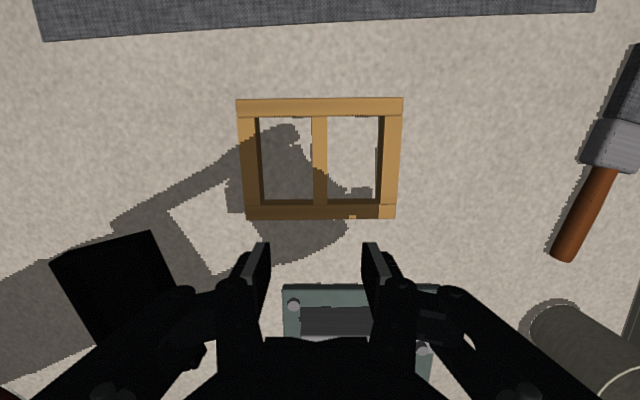

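The wrist view shows the frame: its far corners at (236,99) and (403,97), the rib at columns 311 to 327, and the near bar at rows 205 to 219.

Run:
```python
from h import *
s=dict(np.load("pics/w1.npz"))
im=cv2.imread("pics/w1.png");cv2.imwrite("pics/w1c.png",cv2.resize(im[85:235,225:415],None,fx=4,fy=4,interpolation=cv2.INTER_CUBIC))
pts=[(236,99),(403,97),(311.5,116),(327,116),(313,198),(327,198),(245.5,207),(396,206)]
print(plane("wrist",pts,20,s))
print(proj("wrist",[[469.8+a*65+b*3,331+b*50-a*3,20] for a in(-1,1) for b in (-1,1)],s))
```

```text
[[406.9231181  385.89893664  20.        ]
 [534.61233325 381.22110499  20.        ]
 [463.99170573 370.50443703  20.        ]
 [476.01444269 369.92625356  20.        ]
 [461.78606912 304.24778001  20.        ]
 [473.57934296 303.67507013  20.        ]
 [403.89558067 299.06807861  20.        ]
 [532.09831048 293.731279    20.        ]]
[[245.20177268 223.59952199]
 [237.44315202 101.54757908]
 [395.0161606  223.23840782]
 [406.98909273 101.24690783]]
```

View pics/w1c.png

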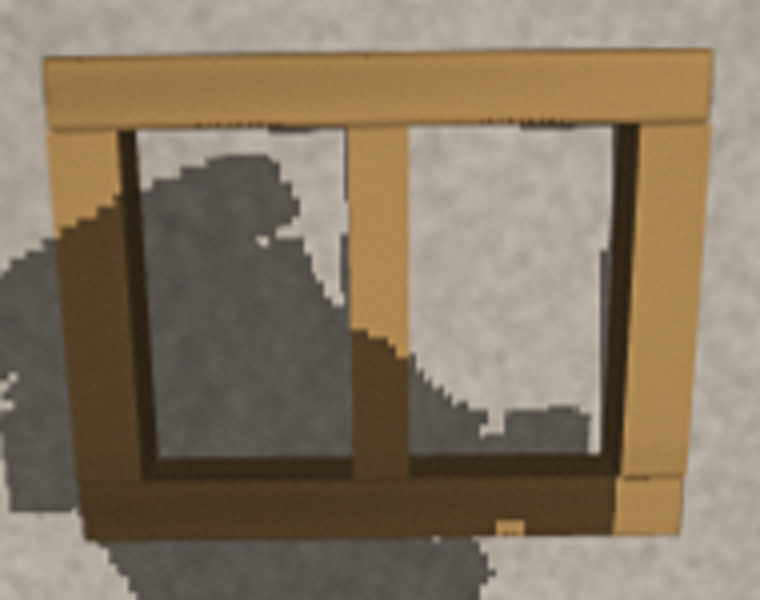

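Run:
```python
from h import *
s=dict(np.load("pics/w1.npz"))
Q=plane("wrist",np.array([(45,57),(712,48),(683,533),(86,540)])/4+[225-.4,85-.4],20,s);print(Q,np.linalg.norm(np.roll(Q,-1,0)-Q,axis=1))
C=Q.mean(0);d=Q[1]-Q[0]+Q[2]-Q[3];print(C,np.degrees(np.arctan2(d[1],d[0])))
r=plane("wrist",np.array([(347,130),(408,130),(352,455),(408,455)])/4+[225-.4,85-.4],20,s);print(r)
C=(C+[469.8,331,20])/2
D=C[:2]-s["position"][:2];R=s["tcp_rot"]
print(D@R[:2,0]/25,D@R[:2,1]/25)
```

```text
[[406.82174654 386.01312483  20.        ]
 [534.29488897 381.52400178  20.        ]
 [531.91592991 282.98100271  20.        ]
 [403.02843898 287.64733278  20.        ]] [127.55216292  98.5717105  128.97193476  98.43890606]
[469.0152511  334.54136552  20.        ] -2.045345145586771
[[463.83234625 369.68987146  20.        ]
 [475.67340112 369.12019652  20.        ]
 [461.43337884 303.95719945  20.        ]
 [473.23101252 303.38423991  20.        ]]
1.5011528320373304 0.16381773490741713
```

The two views agree to within 3.5 mm, with the frame centre at about (469.4,332.8). Descending to grip the rib.

>>> carry_out([
  [0.75,0.08,0,0,50],
  [0.75,0.08,0,0,50],
  [0,0,0.8,0,50],
  [0,0,0.8,0,50],
  [0,0,0.8,0,50],
  [0,0,0.8,0,50],
  [0,0,0.5,0,50],
  [0,0,0.4,0,50],
  [0,0,0,0,50],
  [0,0,0,0,50],
])

```text
t: 7.28
position: [470.1, 332.4, 177.9]
tcp_rot: [[0.05, 0.999, 0.001], [0.999, -0.05, 0.001], [0.001, 0.001, -1.0]]
contact_force: [-0.0, 0.7, 0.1]
grip_width: 50.0
```

>>> carry_out([
  [0,0,0,0,0],
  [0,0,0,0,0],
  [0,0,0,0,0],
  [0,0,0,0,0],
  [0,0,0,0,0],
  [0,0,0,0,0],
])

```text
t: 8.02
position: [470.1, 332.5, 178.1]
tcp_rot: [[0.05, 0.999, 0.001], [0.999, -0.05, 0.001], [0.001, 0.001, -1.0]]
contact_force: [-0.6, 0.1, 5.9]
grip_width: 10.0
```

>>> carry_out([
  [0,0,-0.4,0,0],
  [0,0,-0.8,0,0],
  [0,0,-0.9,0,0],
  [0,0,-0.9,0,0],
  [-0.5,0.1,-0.5,0,0],
  [-0.9,0.2,-0.5,0,0],
  [-0.9,0.2,0,0,0],
  [-0.9,0.2,0,0,0],
  [-0.9,0.2,0,0,0],
  [-0.9,0.2,0,0,0],
  [-0.9,0.2,0,0,0],
  [-0.9,0.2,0,0,0],
  [-0.9,0.2,0,0,0],
  [-0.9,0.2,0,0,0],
  [-0.9,0,0,0,0],
  [-0.78,0,0,0,0],
  [0,0,0,0,0],
  [0,0,0,0,0],
])

```text
t: 10.28
position: [504.0, 73.1, 277.3]
tcp_rot: [[0.051, 0.999, -0.0], [0.999, -0.051, 0.0], [0.0, -0.0, -1.0]]
contact_force: [-0.5, 0.4, -2.0]
grip_width: 10.3
```

```bash
python3 w.py w2; python3 -c "
from h import *
cv2.imwrite('pics/top2.png',vision.capture('top'))"
```

```text
10.275 [503.95844129  73.09008289 277.28728428] [[0.051, 0.9987, -0.0001], [0.9987, -0.051, 0.0003], [0.0003, -0.0001, -1.0]] [-0.51  0.41 -2.03] 10.305217326712208
```

View pics/w2.png

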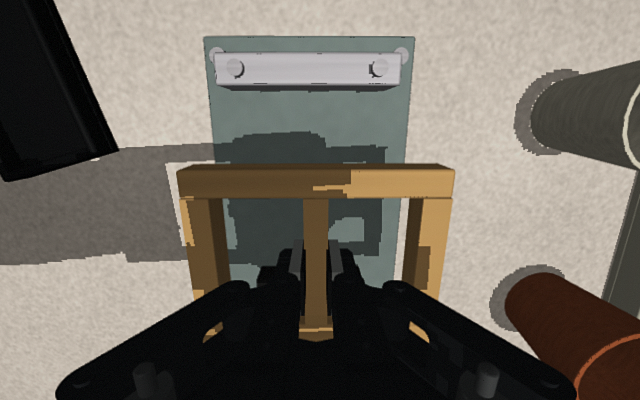

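The frame is held level by the rib. Its far corners are at (178,170) and (455,169), with the fence beyond at row 80. I'll check the frame's offset in the grip and the clamp's pose from this view.

Run:
```python
from h import *
s=dict(np.load("pics/w2.npz"));R=s["tcp_rot"];p=s["position"]
Q=plane("wrist",[(178,165+5),(455,164+5)],119.2,s);print(Q,(Q-p)@R, np.linalg.norm(Q[0]-Q[1]))
P=plane("wrist",[(204,38),(415,37.5),(214.5,200),(402.5,200)],12,s);print(P)
a=np.radians(-2.96);x=np.array([np.cos(a),np.sin(a)]);y=np.array([-x[1],x[0]]);O=np.array([496.64,14.65])
print(np.c_[(P[:,:2]-O)@x,(P[:,:2]-O)@y])
for z in(40,52):
  F=plane("wrist",[(216,84),(399,84)],z,s);print(z,np.c_[(F[:,:2]-O)@x,(F[:,:2]-O)@y])
print(np.degrees(np.arctan2(R[1,1],R[0,1])))
im=cv2.imread("pics/w2.png");cv2.imwrite("pics/w2c.png",cv2.resize(im[20:220,160:470],None,fx=2.5,fy=2.5,interpolation=cv2.INTER_CUBIC))
```

```text
[[443.57023034 127.61628692 119.2       ]
 [570.32873584 121.6846588  119.2       ]] [[ 51.3230006  -63.07584252 158.11015179]
 [ 51.861007    63.82023057 158.09950152]] 126.89721403024608
[[427.50866962 208.48509773  12.        ]
 [584.69571649 200.87358482  12.        ]
 [416.5142261   82.83167896  12.        ]
 [579.79814172  74.56916802  12.        ]]
[[-79.04850311 190.00663175]
 [ 78.32187848 190.52221944]
 [-83.53969034  63.95311663]
 [ 79.95304247  64.13340962]]
40 [[-63.81328006 154.91473471]
 [ 61.18029056 155.04034832]]
52 [[-59.86565462 153.6649097 ]
 [ 57.85398407 153.78321329]]
-2.922101343059753
```

View pics/w2c.png

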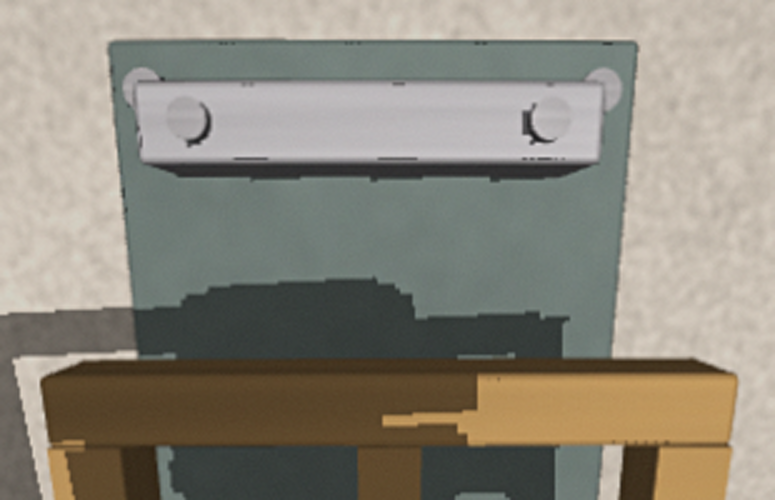

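Clamp corners agree to 0.5 mm and the yaws match. I'll correct the sideways error, lower the frame and release it.

>>> carry_out([
  [-0.05,-0.17,0,0,0],
  [0,0,0.8,0,0],
  [0,0,0.8,0,0],
  [0,0,0.8,0,0],
  [0,0,0.5,0,0],
  [0,0,0.3,0,0],
  [0,0,0.15,0,0],
  [0,0,0.1,0,0],
  [0,0,0,0,0],
  [0,0,0,0,0],
])

```text
t: 11.62
position: [500.1, 72.1, 191.4]
tcp_rot: [[0.05, 0.999, 0.001], [0.999, -0.05, 0.0], [0.0, 0.001, -1.0]]
contact_force: [0.4, 0.6, -1.8]
grip_width: 10.5
```

>>> carry_out([
  [0,0,0.05,0,0],
  [0,0,0,0,40],
  [0,0,0,0,40],
  [0,0,0,0,40],
  [0,0,0,0,40],
  [0,0,-0.3,0,40],
  [0,0,-0.8,0,40],
  [0,0,-0.8,0,40],
  [0,0,-0.8,0,40],
  [0,0,-0.8,0,40],
  [0,0,0,0,40],
])

```text
t: 13.0
position: [500.9, 72.1, 279.5]
tcp_rot: [[0.05, 0.999, 0.005], [0.999, -0.05, 0.0], [0.0, 0.005, -1.0]]
contact_force: [0.1, 0.2, -0.1]
grip_width: 39.7
```

```bash
python3 w.py w3; python3 -c "
from h import *
im=vision.capture('scene')
cv2.imwrite('pics/sc3.png',cv2.resize(im[100:280,200:440],None,fx=3.3,fy=3.3,interpolation=cv2.INTER_CUBIC))"
```

```text
13.0 [500.91488499  72.14144739 279.49674546] [[0.0503, 0.9987, 0.0051], [0.9987, -0.0503, 0.0001], [0.0003, 0.0051, -1.0]] [ 0.05  0.23 -0.06] 39.74281513102903
```

View pics/w3.png

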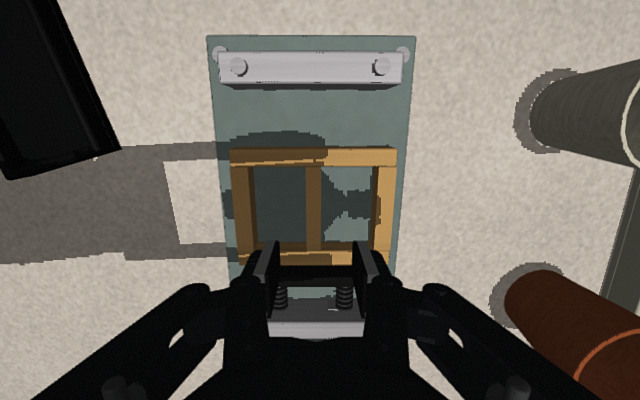

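View pics/sc3.png

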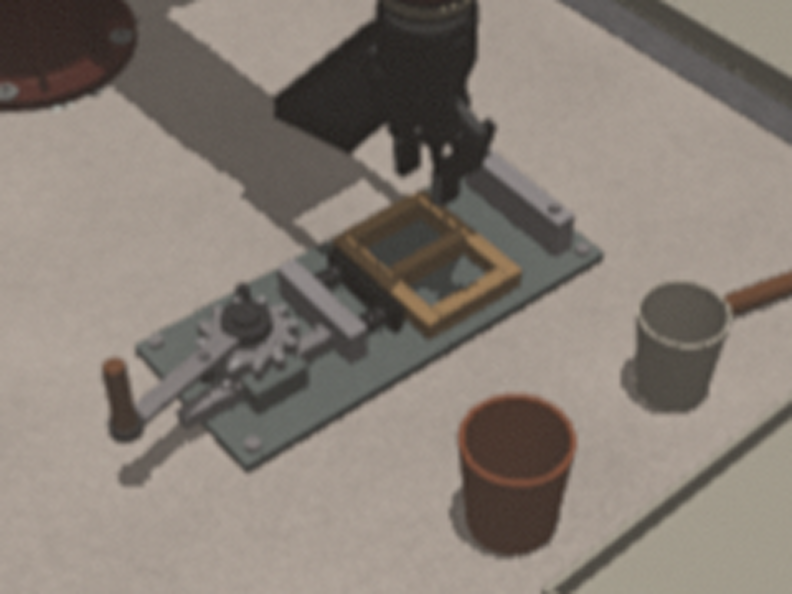

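The frame lies flat on the bed: its far edge is at row 150 in the wrist view, parallel to the fence, and clear of the jaw in the scene view. Now I'll measure it and triangulate the handle.

Run:
```python
from h import *
s=dict(np.load("pics/w3.npz"))
a=np.radians(-2.96);x=np.array([np.cos(a),np.sin(a)]);y=np.array([-x[1],x[0]]);O=np.array([496.64,14.65])
F=plane("wrist",[(230,150),(397,148.5)],32,s);print(np.c_[(F[:,:2]-O)@x,(F[:,:2]-O)@y])
Ft=plane("scene",np.array([(114,364)])/3.3+[200,100],130);print("handle scene",Ft,plane("top",(403.8,229.3),130))
piv=O-120*y
for q in (Ft[0],plane("top",(403.8,229.3),130)[0]):
    d=q[:2]-piv;print(np.linalg.norm(d),np.arctan2(d@y,d@x)+np.radians(130))
for t in (0.92,0.9):
  A=a+t-np.radians(130);print(t,np.degrees(A),piv+130*np.array([np.cos(A),np.sin(A)]))
```

```text
[[-62.61874058 107.89647995]
 [ 64.64414799 109.19780583]]
handle scene [[ 516.26275633 -232.4265919   130.        ]] [[ 513.24538877 -230.00988758  130.        ]]
129.82995710574744 0.9499991838770105
126.88562766994427 0.9304804827221071
0.92 -80.24788284796426 [ 512.46351753 -233.31137355]
0.9 -81.39379843822591 [ 509.89685499 -233.72612414]
```

The frame is centred at clamp y≈58.5 and square to it. The lever is at about 0.935 rad, so the handle is near (514,-233). I'll move above it with the jaws tangential to the arc.

>>> carry_out([
  [0,0,-0.9,-6.75,50],
  [0,0,-0.9,-6.75,50],
  [-0.86,-0.12,0,0,50],
  [-0.86,-0.12,0,0,50],
  [-0.86,-0.12,0,0,50],
  [-0.86,-0.12,0,0,50],
  [-0.86,-0.12,0,0,50],
  [-0.86,-0.12,0,0,50],
  [-0.86,-0.12,0,0,50],
  [-0.86,-0.12,0,0,50],
  [-0.86,-0.12,0,0,50],
  [-0.86,-0.12,0,0,50],
  [-0.86,-0.12,0,0,50],
  [-0.86,-0.12,0,0,50],
  [-0.86,-0.12,0,0,50],
  [-0.86,-0.12,0,0,50],
  [0,0,0,0,50],
  [0,0,0,0,50],
])

```text
t: 15.35
position: [513.9, -231.4, 322.1]
tcp_rot: [[-0.184, 0.983, -0.0], [0.983, 0.184, 0.001], [0.001, -0.0, -1.0]]
contact_force: [0.2, 0.6, -0.1]
grip_width: 50.3
```

```bash
python3 w.py w4; python3 -c "
from h import *
im=vision.capture('top')
cv2.imwrite('pics/t4.png',cv2.resize(im[180:300,280:440],None,fx=4,fy=4,interpolation=cv2.INTER_CUBIC))"
```

```text
15.35 [ 513.90470617 -231.38878015  322.05668294] [[-0.1838, 0.983, -0.0004], [0.983, 0.1838, 0.0008], [0.0008, -0.0002, -1.0]] [ 0.19  0.58 -0.07] 50.26463287859011
```

View pics/w4.png

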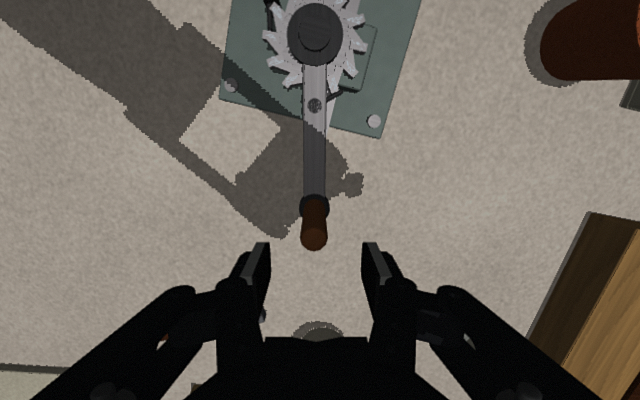

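The lever points straight up the picture, with the handle top at (314,238) between the fingers' columns and the hub at (314,34).

Run:
```python
from h import *
s=dict(np.load("pics/w4.npz"))
h=plane("wrist",(314,238),130,s);p=plane("wrist",[(314,34)],75,s);b=plane("wrist",[(314,207)],70,s)
print(h,p,b,(h-s["position"])@s["tcp_rot"],np.linalg.norm((h-p)[0,:2]))
```

```text
[[ 512.60155646 -229.15246327  130.        ]] [[ 489.16674702 -104.59175096   75.        ]] [[ 512.1841426  -228.35406345   70.        ]] [[  2.27555883  -0.83091649 192.05884563]] 126.74605060328068
```

>>> carry_out([
  [0.04,-0.03,0.8,0,50],
  [0,0,0.8,0,50],
  [0,0,0.6,0,50],
  [0,0,0.28,0,50],
  [0,0,0,0,26],
  [0,0,0,0,26],
  [0,0,0,0,26],
  [0,0,0,0,26],
])

```text
t: 16.45
position: [513.3, -230.8, 260.8]
tcp_rot: [[-0.184, 0.983, 0.001], [0.983, 0.184, -0.001], [-0.001, 0.001, -1.0]]
contact_force: [-0.1, -0.5, -0.8]
grip_width: 25.6
```

>>> carry_out([
  [0.043,-0.67,0,7.4,26],
  [0.043,-0.67,0,7.4,26],
  [0.043,-0.67,0,7.4,26],
  [0,0,0,0,26],
])

```text
t: 16.95
position: [462.4, -230.1, 260.3]
tcp_rot: [[0.2, 0.98, -0.0], [0.98, -0.2, 0.0], [0.0, -0.0, -1.0]]
contact_force: [0.1, 0.3, 1.0]
grip_width: 25.8
```

```bash
cat > c.py <<'E'
from h import *
s=bot.observe();a=np.radians(-2.96);piv=np.array([490.4,-105.2]);d=s["position"][:2]-piv
ang=np.arctan2(d[1],d[0]);r=np.array([np.cos(ang),np.sin(ang)]);t=np.array([-r[1],r[0]]);f=s["contact_force"]
ty=s["tcp_rot"][:2,1]
print("t",round(s["t"],2),"r",np.linalg.norm(d).round(1),"lever",(ang-a+np.radians(130)).round(3),"tooly lever",(np.arctan2(ty[1],ty[0])-a+np.radians(40)).round(3),"F tan",(f[:2]@t).round(2),"F rad",(f[:2]@r).round(2),"Fz",f[2].round(2),s["grip_width"].round(1),s["position"][2].round(1))
E
python3 c.py
```

```text
Traceback (most recent call last):
  File "c.py", line 5, in <module>
    print("t",round(s["t"],2),"r",np.linalg.norm(d).round(1),"lever",(ang-a+np.radians(130)).round(3),"tooly lever",(np.arctan2(ty[1],ty[0])-a+np.radians(40)).round(3),"F tan",(f[:2]@t).round(2),"F rad",(f[:2]@r).round(2),"Fz",f[2].round(2),s["grip_width"].round(1),s["position"][2].round(1))
                                                                                                                                                                                                                                                 ^^^^^^^^^^^^^^^^^^^^^
AttributeError: 'float' object has no attribute 'round'
```

```bash
sed -i 's/s\["grip_width"\].round(1)/round(s["grip_width"],1)/' c.py; python3 c.py
```

```text
t 16.95 r 128.0 lever 0.529 tooly lever 0.548 F tan 0.04 F rad -0.32 Fz 1.01 25.8 260.3
```

The arc holds its radius. Now back to rest, then the first drive swing.

>>> carry_out([
  [0.04,-0.65,0,7.1,26],
  [0.04,-0.65,0,7.1,26],
  [0.04,-0.65,0,7.1,26],
  [0.04,-0.65,0,7.1,26],
  [0,0,0,0,26],
  [0,0,0,0,26],
])

```text
t: 17.7
position: [405.5, -202.5, 260.5]
tcp_rot: [[0.641, 0.768, 0.001], [0.768, -0.641, -0.0], [0.0, 0.001, -1.0]]
contact_force: [-0.6, -0.2, -0.0]
grip_width: 26.5
```

```bash
python3 c.py;  python3 w.py w5
```

```text
t 17.7 r 129.1 lever 0.033 tooly lever 0.055 F tan -0.31 F rad 0.58 Fz -0.05 26.5 260.5
17.7 [ 405.50874299 -202.52706097  260.45278334] [[0.6405, 0.7679, 0.0006], [0.7679, -0.6405, -0.0004], [0.0001, 0.0007, -1.0]] [-0.61 -0.23 -0.05] 26.52297760240273
```

View pics/w5.png

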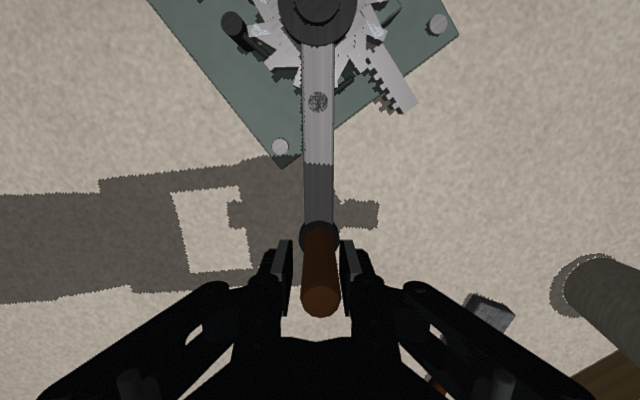

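The handle is caged at (320,265) with the lever near rest. First drive swing.

>>> carry_out([
  [0.043,0.67,0,-7.4,26],
  [0.043,0.67,0,-7.4,26],
  [0.043,0.67,0,-7.4,26],
  [0.043,0.67,0,-7.4,26],
  [0.043,0.67,0,-7.4,26],
  [0.043,0.67,0,-7.4,26],
  [0.043,0.67,0,-7.4,26],
  [0.043,0.67,0,-7.4,26],
  [0.043,0.67,0,-7.4,26],
  [0.043,0.67,0,-7.4,26],
  [0.043,0.67,0,-7.4,26],
  [0,0,0,0,26],
])

```text
t: 19.25
position: [575.5, -200.0, 260.0]
tcp_rot: [[-0.662, 0.749, 0.0], [0.749, 0.662, 0.0], [-0.0, 0.0, -1.0]]
contact_force: [0.2, 0.5, -1.1]
grip_width: 25.9
```

```bash
python3 c.py;  python3 -c "
from h import *
im=vision.capture('top')
cv2.imwrite('pics/t5.png',cv2.resize(im[190:290,220:420],None,fx=4,fy=4,interpolation=cv2.INTER_CUBIC))"
```

```text
t 19.25 r 127.4 lever 1.481 tooly lever 1.473 F tan 0.46 F rad -0.22 Fz -1.12 25.9 260.0
```

View pics/t5.png

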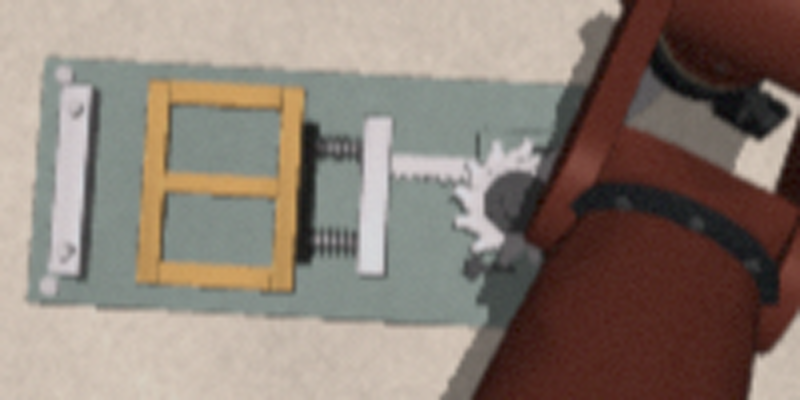

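One swing gave two notches and the pad now touches the frame. By my measurement the gap closes near notch 7, so swings 2 and 3 carry almost no load.

>>> carry_out([
  [0.043,-0.67,0,7.4,26],
  [0.043,-0.67,0,7.4,26],
  [0.043,-0.67,0,7.4,26],
  [0.043,-0.67,0,7.4,26],
  [0.043,-0.67,0,7.4,26],
  [0.043,-0.67,0,7.4,26],
  [0.043,-0.67,0,7.4,26],
  [0.043,-0.67,0,7.4,26],
  [0.043,-0.67,0,7.4,26],
  [0.043,-0.67,0,7.4,26],
  [0.043,-0.67,0,7.4,26],
  [0,0,0,0,26],
  [0,0,0,0,26],
])

```text
t: 20.92
position: [405.1, -202.8, 260.4]
tcp_rot: [[0.642, 0.767, 0.001], [0.767, -0.642, -0.0], [-0.0, 0.001, -1.0]]
contact_force: [1.1, -0.5, -0.1]
grip_width: 25.9
```

```bash
python3 c.py
```

```text
t 20.93 r 129.6 lever 0.032 tooly lever 0.053 F tan 1.17 F rad -0.36 Fz -0.14 25.9 260.4
```

>>> carry_out([
  [0.043,0.67,0,-7.4,26],
  [0.043,0.67,0,-7.4,26],
  [0.043,0.67,0,-7.4,26],
  [0.043,0.67,0,-7.4,26],
  [0.043,0.67,0,-7.4,26],
  [0.043,0.67,0,-7.4,26],
  [0.043,0.67,0,-7.4,26],
  [0.043,0.67,0,-7.4,26],
  [0.043,0.67,0,-7.4,26],
  [0.043,0.67,0,-7.4,26],
  [0.043,0.67,0,-7.4,26],
  [0,0,0,0,26],
])

```text
t: 22.42
position: [575.5, -200.3, 260.0]
tcp_rot: [[-0.662, 0.75, 0.001], [0.75, 0.662, -0.0], [-0.0, 0.0, -1.0]]
contact_force: [-0.3, -1.0, -0.2]
grip_width: 26.0
```

```bash
python3 c.py;  python3 -c "
from h import *
im=vision.capture('top')
cv2.imwrite('pics/t6.png',cv2.resize(im[190:290,220:420],None,fx=4,fy=4,interpolation=cv2.INTER_CUBIC))"
```

```text
t 22.43 r 127.6 lever 1.48 tooly lever 1.473 F tan -0.92 F rad 0.58 Fz -0.21 26.0 260.0
```

View pics/t6.png

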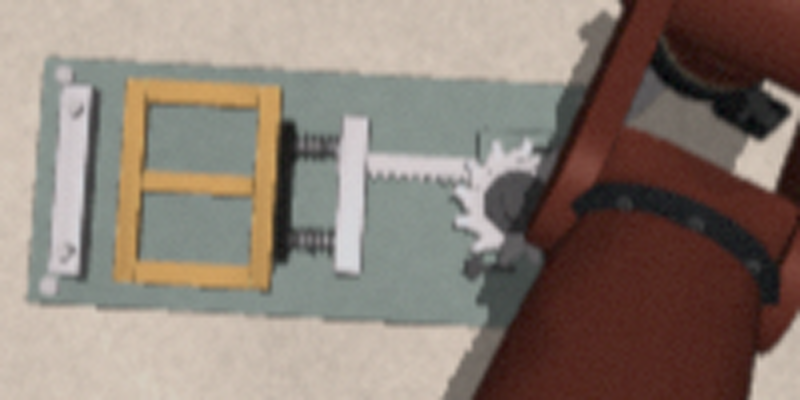

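The frame is sliding squarely towards the fence, with roughly 20 mm left. Swing 3.

>>> carry_out([
  [0.043,-0.67,0,7.4,26],
  [0.043,-0.67,0,7.4,26],
  [0.043,-0.67,0,7.4,26],
  [0.043,-0.67,0,7.4,26],
  [0.043,-0.67,0,7.4,26],
  [0.043,-0.67,0,7.4,26],
  [0.043,-0.67,0,7.4,26],
  [0.043,-0.67,0,7.4,26],
  [0.043,-0.67,0,7.4,26],
  [0.043,-0.67,0,7.4,26],
  [0.043,-0.67,0,7.4,26],
  [0,0,0,0,26],
  [0,0,0,0,26],
])

```text
t: 24.1
position: [405.1, -203.0, 260.5]
tcp_rot: [[0.642, 0.767, 0.001], [0.767, -0.642, -0.001], [-0.0, 0.001, -1.0]]
contact_force: [-0.3, -0.5, 0.2]
grip_width: 26.1
```

>>> carry_out([
  [0.043,0.67,0,-7.4,26],
  [0.043,0.67,0,-7.4,26],
  [0.043,0.67,0,-7.4,26],
  [0.043,0.67,0,-7.4,26],
  [0.043,0.67,0,-7.4,26],
  [0.043,0.67,0,-7.4,26],
  [0.043,0.67,0,-7.4,26],
  [0.043,0.67,0,-7.4,26],
  [0.043,0.67,0,-7.4,26],
  [0.043,0.67,0,-7.4,26],
  [0.043,0.67,0,-7.4,26],
  [0,0,0,0,26],
])

```text
t: 25.6
position: [575.5, -200.5, 260.0]
tcp_rot: [[-0.662, 0.75, 0.001], [0.75, 0.662, -0.0], [-0.0, 0.0, -1.0]]
contact_force: [-0.7, -0.4, 0.6]
grip_width: 26.0
```

```bash
python3 c.py;  python3 -c "
from h import *
im=vision.capture('top')
cv2.imwrite('pics/t7.png',cv2.resize(im[190:290,220:420],None,fx=4,fy=4,interpolation=cv2.INTER_CUBIC))"
```

```text
t 25.6 r 127.8 lever 1.479 tooly lever 1.473 F tan -0.8 F rad -0.13 Fz 0.64 26.0 260.0
```

View pics/t7.png

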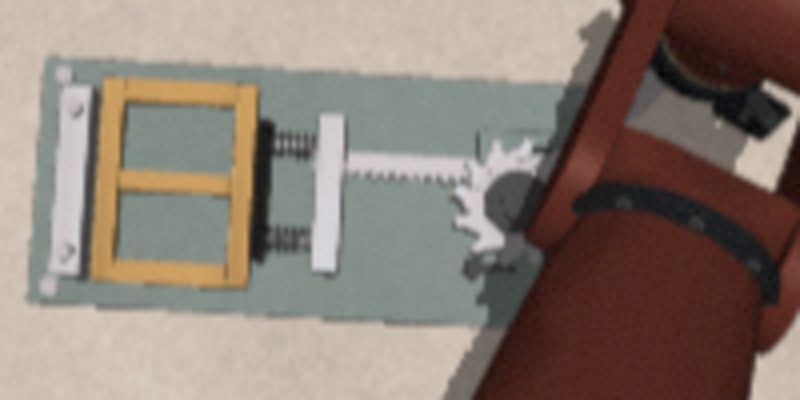

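The frame is now nearly at the fence, within a few mm. On swing 4 I'll watch the force.

>>> carry_out([
  [0.043,-0.67,0,7.4,26],
  [0.043,-0.67,0,7.4,26],
  [0.043,-0.67,0,7.4,26],
  [0.043,-0.67,0,7.4,26],
  [0.043,-0.67,0,7.4,26],
  [0.043,-0.67,0,7.4,26],
  [0.043,-0.67,0,7.4,26],
  [0.043,-0.67,0,7.4,26],
  [0.043,-0.67,0,7.4,26],
  [0.043,-0.67,0,7.4,26],
  [0.043,-0.67,0,7.4,26],
  [0,0,0,0,26],
  [0,0,0,0,26],
])

```text
t: 27.28
position: [405.1, -203.2, 260.4]
tcp_rot: [[0.642, 0.767, 0.001], [0.767, -0.642, -0.001], [-0.0, 0.001, -1.0]]
contact_force: [0.5, -0.2, -0.6]
grip_width: 25.8
```

>>> carry_out([
  [0.043,0.67,0,-7.4,26],
  [0.043,0.67,0,-7.4,26],
  [0.043,0.67,0,-7.4,26],
  [0.043,0.67,0,-7.4,26],
  [0.043,0.67,0,-7.4,26],
  [0.043,0.67,0,-7.4,26],
  [0.043,0.67,0,-7.4,26],
  [0,0,0,0,26],
])

```text
t: 28.28
position: [516.1, -230.8, 260.1]
tcp_rot: [[-0.204, 0.979, 0.001], [0.979, 0.204, -0.0], [-0.0, 0.001, -1.0]]
contact_force: [-0.2, -0.2, -0.4]
grip_width: 26.0
```

```bash
python3 c.py
```

```text
t 28.27 r 128.2 lever 0.952 tooly lever 0.956 F tan -0.27 F rad 0.12 Fz -0.43 26.0 260.1
```

>>> carry_out([
  [0.043,0.67,0,-7.4,26],
  [0.043,0.67,0,-7.4,26],
  [0,0,0,0,26],
])

```text
t: 28.65
position: [546.7, -219.8, 260.0]
tcp_rot: [[-0.446, 0.895, -0.001], [0.895, 0.446, -0.001], [-0.001, -0.001, -1.0]]
contact_force: [-1.6, -2.3, 0.5]
grip_width: 26.2
```

```bash
python3 c.py
```

```text
t 28.65 r 127.7 lever 1.207 tooly lever 1.213 F tan -2.42 F rad 1.38 Fz 0.49 26.2 260.0
```

>>> carry_out([
  [0.043,0.67,0,-7.4,26],
  [0.043,0.67,0,-7.4,26],
  [0,0,0,0,26],
  [0,0,0,0,26],
])

```text
t: 29.15
position: [573.8, -201.7, 260.0]
tcp_rot: [[-0.659, 0.752, -0.0], [0.752, 0.659, -0.002], [-0.001, -0.001, -1.0]]
contact_force: [-2.0, -4.8, -0.8]
grip_width: 25.9
```

```bash
python3 c.py;  python3 -c "
from h import *
im=vision.capture('top')
cv2.imwrite('pics/t8.png',cv2.resize(im[190:290,220:420],None,fx=4,fy=4,interpolation=cv2.INTER_CUBIC))"
```

```text
t 29.15 r 127.5 lever 1.462 tooly lever 1.469 F tan -4.64 F rad 2.37 Fz -0.85 25.9 260.0
```

View pics/t8.png

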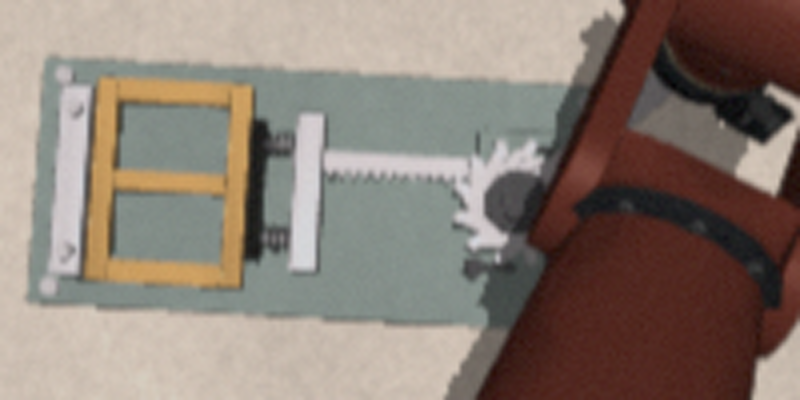

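The frame is against the fence and the handle pulls back with about 5 N, rising about 9 N per rad, as predicted (4.8 N per notch). On the last swing I'll advance in small steps.

>>> carry_out([
  [0.043,-0.67,0,7.4,26],
  [0.043,-0.67,0,7.4,26],
  [0.043,-0.67,0,7.4,26],
  [0.043,-0.67,0,7.4,26],
  [0.043,-0.67,0,7.4,26],
  [0.043,-0.67,0,7.4,26],
  [0.043,-0.67,0,7.4,26],
  [0.043,-0.67,0,7.4,26],
  [0.043,-0.67,0,7.4,26],
  [0.043,-0.67,0,7.4,26],
  [0.043,-0.67,0,7.4,26],
  [0,0,0,0,26],
  [0,0,0,0,26],
])

```text
t: 30.82
position: [405.2, -203.1, 260.5]
tcp_rot: [[0.643, 0.766, 0.001], [0.766, -0.643, -0.0], [0.001, 0.001, -1.0]]
contact_force: [-0.3, -0.5, -0.1]
grip_width: 26.3
```

```bash
python3 c.py;  python3 -c "
from h import *
im=vision.capture('top')
cv2.imwrite('pics/t9.png',cv2.resize(im[190:290,220:420],None,fx=4,fy=4,interpolation=cv2.INTER_CUBIC))"
```

```text
t 30.82 r 129.8 lever 0.033 tooly lever 0.052 F tan 0.08 F rad 0.59 Fz -0.1 26.3 260.5
```

>>> carry_out([
  [0.043,0.67,0,-7.4,26],
  [0.02,0.4,0,-4.4,26],
  [0,0,0,0,26],
  [0,0,0,0,26],
])

```text
t: 31.38
position: [426.7, -217.5, 259.7]
tcp_rot: [[0.472, 0.881, -0.003], [0.881, -0.472, 0.002], [0.0, -0.004, -1.0]]
contact_force: [-4.1, 2.1, 2.3]
grip_width: 25.8
```

```bash
python3 c.py
```

```text
t 31.38 r 129.1 lever 0.233 tooly lever 0.258 F tan -4.61 F rad 0.15 Fz 2.29 25.8 259.7
```

>>> carry_out([
  [0.02,0.4,0,-4.4,26],
  [0,0,0,0,26],
  [0,0,0,0,26],
])

```text
t: 31.75
position: [435.4, -221.7, 259.5]
tcp_rot: [[0.403, 0.915, -0.004], [0.915, -0.403, 0.002], [0.0, -0.004, -1.0]]
contact_force: [-4.6, 1.3, 2.9]
grip_width: 26.1
```

```bash
python3 c.py
```

```text
t 31.75 r 128.9 lever 0.309 tooly lever 0.335 F tan -4.75 F rad 0.78 Fz 2.93 26.1 259.5
```

>>> carry_out([
  [0.02,0.4,0,-4.4,26],
  [0,0,0,0,26],
  [0,0,0,0,26],
])

```text
t: 32.12
position: [444.6, -225.4, 259.4]
tcp_rot: [[0.332, 0.943, -0.004], [0.943, -0.332, 0.001], [0.0, -0.004, -1.0]]
contact_force: [-5.2, 0.9, 1.8]
grip_width: 25.6
```

```bash
python3 c.py
```

```text
t 32.12 r 128.6 lever 0.385 tooly lever 0.412 F tan -5.14 F rad 0.99 Fz 1.82 25.6 259.4
```

>>> carry_out([
  [0.043,0.67,0,-7.4,26],
  [0.043,0.67,0,-7.4,26],
  [0,0,0,0,26],
  [0,0,0,0,26],
])

```text
t: 32.62
position: [477.1, -232.6, 259.2]
tcp_rot: [[0.079, 0.997, -0.005], [0.997, -0.079, 0.001], [0.0, -0.005, -1.0]]
contact_force: [-6.8, -0.4, 1.8]
grip_width: 25.7
```

```bash
python3 c.py
```

```text
t 32.62 r 128.1 lever 0.646 tooly lever 0.67 F tan -6.76 F rad 1.12 Fz 1.85 25.7 259.2
```

>>> carry_out([
  [0.043,0.67,0,-7.4,26],
  [0.043,0.67,0,-7.4,26],
  [0,0,0,0,26],
  [0,0,0,0,26],
])

```text
t: 33.12
position: [510.1, -231.4, 259.0]
tcp_rot: [[-0.178, 0.984, -0.007], [0.984, 0.178, -0.0], [0.001, -0.007, -1.0]]
contact_force: [-8.5, -1.6, 2.3]
grip_width: 26.2
```

```bash
python3 c.py
```

```text
t 33.12 r 127.8 lever 0.904 tooly lever 0.929 F tan -8.62 F rad 0.26 Fz 2.28 26.2 259.0
```

>>> carry_out([
  [0.043,0.67,0,-7.4,26],
  [0,0,0,0,26],
  [0,0,0,0,26],
])

```text
t: 33.5
position: [526.2, -227.7, 259.0]
tcp_rot: [[-0.304, 0.953, -0.008], [0.953, 0.304, -0.001], [0.001, -0.007, -1.0]]
contact_force: [-9.2, -3.0, 2.2]
grip_width: 26.1
```

```bash
python3 c.py
```

```text
t 33.5 r 127.7 lever 1.034 tooly lever 1.058 F tan -9.71 F rad 0.26 Fz 2.16 26.1 259.0
```

>>> carry_out([
  [0.02,0.4,0,-4.4,26],
  [0,0,0,0,26],
  [0,0,0,0,26],
])

```text
t: 33.88
position: [535.3, -224.6, 259.0]
tcp_rot: [[-0.376, 0.927, -0.008], [0.927, 0.376, -0.002], [0.001, -0.008, -1.0]]
contact_force: [-10.2, -4.3, 1.7]
grip_width: 25.8
```

```bash
python3 c.py
```

```text
t 33.88 r 127.6 lever 1.109 tooly lever 1.135 F tan -11.06 F rad 0.41 Fz 1.72 25.8 259.0
```

11 N and rising steadily. The tenth notch should fall within the next 0.1 to 0.2 rad, so I'm inching on.

>>> carry_out([
  [0.02,0.4,0,-4.4,26],
  [0,0,0,0,26],
  [0,0,0,0,26],
])

```text
t: 34.25
position: [544.2, -220.8, 259.0]
tcp_rot: [[-0.446, 0.895, -0.009], [0.895, 0.446, -0.003], [0.002, -0.009, -1.0]]
contact_force: [-10.3, -6.3, 2.9]
grip_width: 26.1
```

```bash
python3 c.py
```

```text
t 34.25 r 127.5 lever 1.185 tooly lever 1.212 F tan -12.01 F rad 1.32 Fz 2.87 26.1 259.0
```

12.0 N. A small back-off will show whether the notch has caught: if it has, the force vanishes.

>>> carry_out([
  [0.01,-0.27,0,3,26],
  [0,0,0,0,26],
  [0,0,0,0,26],
])

```text
t: 34.62
position: [537.7, -223.6, 259.0]
tcp_rot: [[-0.398, 0.917, -0.01], [0.917, 0.398, -0.002], [0.002, -0.01, -1.0]]
contact_force: [-13.5, -6.6, 3.0]
grip_width: 26.1
```

```bash
python3 c.py
```

```text
t 34.62 r 127.5 lever 1.13 tooly lever 1.159 F tan -15.0 F rad 1.11 Fz 2.96 26.1 259.0
```

>>> carry_out([
  [0,0,0,0,26],
  [0,0,0,0,26],
])

```text
t: 34.88
position: [537.7, -223.6, 258.9]
tcp_rot: [[-0.398, 0.917, -0.01], [0.917, 0.398, -0.002], [0.002, -0.01, -1.0]]
contact_force: [-11.7, -5.5, 2.2]
grip_width: 26.0
```

```bash
python3 c.py
```

```text
t 34.88 r 127.5 lever 1.13 tooly lever 1.159 F tan -12.91 F rad 0.73 Fz 2.21 26.0 258.9
```

>>> carry_out([
  [0,0,0,0,26],
])

```text
t: 35.0
position: [537.7, -223.6, 258.9]
tcp_rot: [[-0.398, 0.917, -0.01], [0.917, 0.398, -0.002], [0.002, -0.01, -1.0]]
contact_force: [-12.3, -6.7, 3.1]
grip_width: 25.9
```

```bash
python3 c.py
```

```text
t 35.0 r 127.5 lever 1.13 tooly lever 1.159 F tan -13.89 F rad 1.7 Fz 3.09 25.9 258.9
```

>>> carry_out([
  [0,0,0,0,26],
])

```text
t: 35.12
position: [537.7, -223.6, 258.9]
tcp_rot: [[-0.398, 0.917, -0.01], [0.917, 0.398, -0.002], [0.002, -0.01, -1.0]]
contact_force: [-11.7, -5.1, 2.5]
grip_width: 26.2
```

```bash
python3 c.py; python3 w.py w10
```

```text
t 35.12 r 127.5 lever 1.13 tooly lever 1.159 F tan -12.72 F rad 0.43 Fz 2.51 26.2 258.9
35.125 [ 537.69094602 -223.59068667  258.90828291] [[-0.3983, 0.9172, -0.01], [0.9172, 0.3983, -0.0024], [0.0018, -0.0101, -0.9999]] [-11.66  -5.12   2.51] 26.24000978117362
```

View pics/w10.png

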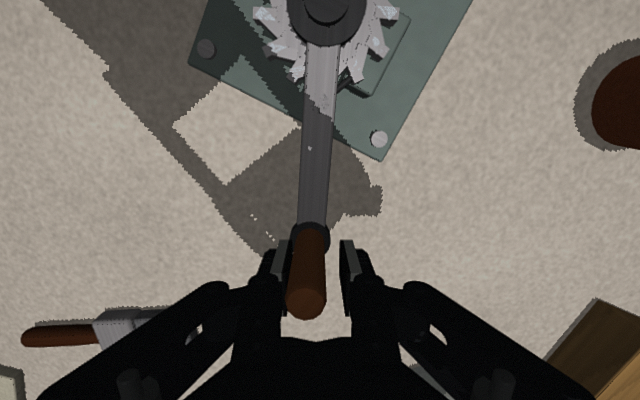

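The sensor has about ±0.7 N of noise. The force persists while backing off, so the tenth notch hasn't caught. By geometry the frame load at the peak was about 109 N, which matches 12 N at the handle. That's the stopping point asked for, and going further would overshoot it. Swinging back to rest, gently at the end.

>>> carry_out([
  [0.043,-0.67,0,7.4,26],
  [0.043,-0.67,0,7.4,26],
  [0.043,-0.67,0,7.4,26],
  [0.043,-0.67,0,7.4,26],
  [0.043,-0.67,0,7.4,26],
  [0.043,-0.67,0,7.4,26],
  [0.043,-0.67,0,7.4,26],
  [0.043,-0.67,0,7.4,26],
  [0.02,-0.35,0,3.8,26],
  [0,0,0,0,26],
  [0,0,0,0,26],
])

```text
t: 36.55
position: [406.3, -203.0, 260.4]
tcp_rot: [[0.637, 0.771, 0.001], [0.771, -0.637, -0.0], [0.0, 0.001, -1.0]]
contact_force: [0.9, -0.1, -0.8]
grip_width: 26.3
```

```bash
python3 c.py
```

```text
t 36.55 r 129.0 lever 0.04 tooly lever 0.06 F tan 0.74 F rad -0.49 Fz -0.81 26.3 260.4
```

>>> carry_out([
  [0,-0.12,0,1.3,26],
  [0,-0.1,0,1,26],
  [0,0,0,0,26],
])

```text
t: 36.92
position: [401.8, -199.2, 260.5]
tcp_rot: [[0.668, 0.744, 0.001], [0.744, -0.668, -0.0], [0.0, 0.001, -1.0]]
contact_force: [1.5, -0.7, 2.0]
grip_width: 25.8
```

```bash
python3 c.py
```

```text
t 36.92 r 129.2 lever -0.006 tooly lever 0.019 F tan 1.57 F rad -0.56 Fz 1.97 25.8 260.5
```

>>> carry_out([
  [0,-0.06,0,0.6,26],
  [0,0,0,0,26],
])

```text
t: 37.17
position: [400.7, -198.2, 260.5]
tcp_rot: [[0.675, 0.737, 0.001], [0.737, -0.675, -0.0], [0.0, 0.001, -1.0]]
contact_force: [2.2, -1.5, 1.4]
grip_width: 26.2
```

```bash
python3 c.py
```

```text
t 37.17 r 129.2 lever -0.018 tooly lever 0.008 F tan 2.63 F rad -0.47 Fz 1.42 26.2 260.5
```

>>> carry_out([
  [0,-0.06,0,0.6,26],
  [0,0,0,0,26],
])

```text
t: 37.42
position: [399.4, -197.1, 260.3]
tcp_rot: [[0.683, 0.73, 0.0], [0.73, -0.683, -0.0], [-0.0, 0.0, -1.0]]
contact_force: [1.6, -1.1, 2.5]
grip_width: 26.1
```

```bash
python3 c.py; python3 w.py w11
```

```text
t 37.42 r 129.3 lever -0.03 tooly lever -0.002 F tan 1.9 F rad -0.38 Fz 2.5 26.1 260.3
37.425 [ 399.41785189 -197.12581638  260.32539922] [[0.6832, 0.7302, 0.0001], [0.7302, -0.6832, -0.0001], [-0.0, 0.0001, -1.0]] [ 1.62 -1.07  2.5 ] 26.080633570699742
```

View pics/w11.png

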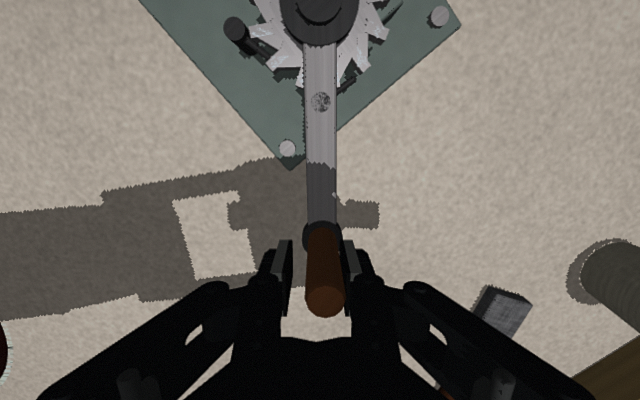

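>>> carry_out([
  [0,-0.08,0,0.8,26],
  [0,0,0,0,26],
])

```text
t: 37.72
position: [397.8, -195.7, 260.2]
tcp_rot: [[0.693, 0.721, -0.0], [0.721, -0.693, 0.0], [-0.0, -0.0, -1.0]]
contact_force: [1.6, -0.0, 1.2]
grip_width: 26.2
```

```bash
python3 c.py
```

```text
t 37.73 r 129.5 lever -0.047 tooly lever -0.016 F tan 1.13 F rad -1.1 Fz 1.22 26.2 260.2
```

>>> carry_out([
  [0,-0.08,0,0.8,26],
  [0,0,0,0,26],
])

```text
t: 37.98
position: [397.2, -195.0, 260.3]
tcp_rot: [[0.704, 0.711, 0.004], [0.711, -0.704, -0.003], [0.001, 0.005, -1.0]]
contact_force: [5.5, -3.8, -4.7]
grip_width: 26.2
```

```bash
python3 c.py
```

```text
t 37.98 r 129.4 lever -0.054 tooly lever -0.031 F tan 6.52 F rad -1.3 Fz -4.66 26.2 260.3
```

The stop is felt (6.5 N), so the lever is at rest. I'll ease off, open the fingers, lift clear and look.

>>> carry_out([
  [0,0.16,0,0,26],
  [0,0,0,0,40],
  [0,0,0,0,50],
  [0,0,0,0,50],
  [0,0,-0.5,0,50],
  [0,0,-0.9,0,50],
  [0,0,-0.9,0,50],
  [0,0,-0.9,0,50],
  [-0.6,0,-0.5,0,50],
  [-0.9,0,-0.3,0,50],
  [-0.9,0,0,0,50],
  [-0.9,0,0,0,50],
  [-0.6,0,0,0,50],
  [0,0,0,0,50],
  [0,0,0,0,50],
])

```text
t: 39.85
position: [330.8, -266.4, 360.1]
tcp_rot: [[0.703, 0.711, 0.0], [0.711, -0.703, 0.0], [0.0, -0.0, -1.0]]
contact_force: [-0.5, -0.8, -1.4]
grip_width: 50.2
```

Run:
```python
from h import *
s=bot.observe();print(s["t"],s["position"],s["contact_force"])
im=vision.capture('top');cv2.imwrite('pics/t12f.png',im)
cv2.imwrite('pics/t12.png',cv2.resize(im[120:290,220:420],None,fx=3.4,fy=3.4,interpolation=cv2.INTER_CUBIC))
im=vision.capture('scene');cv2.imwrite('pics/s12.png',im)
```

```text
39.85 [ 330.83079632 -266.38118496  360.14115828] [-0.52974028 -0.78012913 -1.40653492]
```

View pics/t12.png

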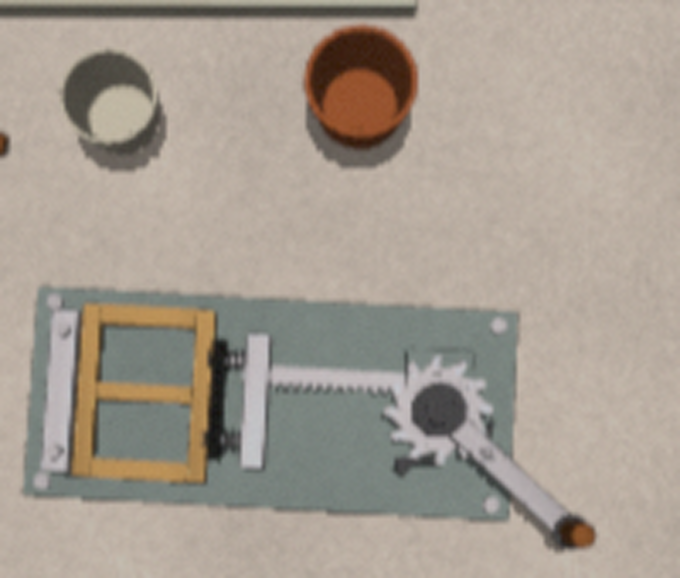

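View pics/s12.png

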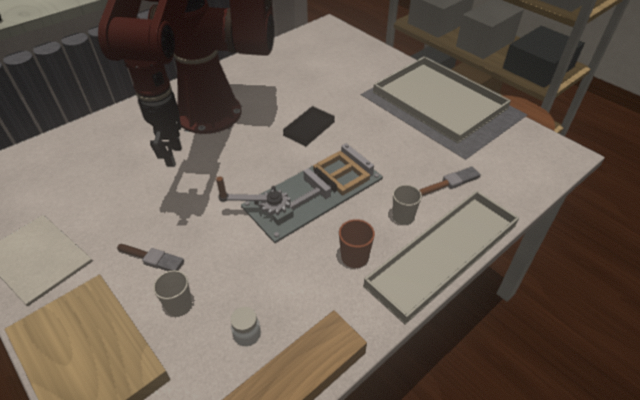

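Last check: the frame is flat and square against the fence, the springs are compressed, the lever is at rest (pivot (438,409) to handle (577,535) in the crop), and the arm is clear. I'll check the cups numerically and hand in.

Run:
```python
from h import *
a=cv2.imread("pics/top0.png");b=cv2.imread("pics/t12f.png")
for n,(x,y) in dict(cup_a=(253,150),clay=(326,147),cup_b=(478,212)).items():
    p=lambda i:i[y-25:y+25,x-25:x+25].astype(float)
    print(n,np.abs(p(a)-p(b)).mean().round(2))
bot.finish_job();print(bot.observe()["t"])
```

```text
cup_a 4.79
clay 4.19
cup_b 4.66
the job is handed in; nothing more can be done
the job is handed in; nothing more can be done
```

The frame is clamped flat and square against the fence, its long bars across. The lever is back at its rest stop and the arm is clear; I handed the job in at about 40 s.

**Tightening:** I laid the frame in the bay by its middle rib, then swung the lever with the fingers loosely round its handle. There were four full swings and part of a fifth. I stopped when the handle read 12.0 N. That agrees with the geometry, which puts about 109 N on the frame at that point.

**Last checks:**
- **Rest:** the lever met its stop with a 6.5 N push before I let go.
- **Load held:** the tenth notch had not caught when I stopped, so the load fell back to the ninth notch. From the spring compression in the top picture I estimate about 70 N still on the frame.
- **Cups:** the patches around the three cups differ only slightly between the first and last top pictures, and by about the same amount for each. I read that as picture noise and took no separate position fix.

**Disagreement:** a small back-off just after the peak should have lowered the force. Instead it read 12.7 to 15 N with the arm still, so I trust the 12 N only to about 1–2 N. No reading reached 17 N.

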